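Shake down a closed specimen jar and stand it in the collection tray

TASK

The amber specimen jar is lying in its cradle. Turn it fully upside down, yellow cap straight down, and keep it so for about a second to loosen the dry specimens stuck to its bottom, then stand it upright, cap up, in the empty bay of the purple collection tray and let go. Set it down gently without dropping it, and leave the other things on the bench where they are.

Things in the scene. Friction and masses are not known exactly. Their poses are not given: they have to be found in the camera images.
- jar: Closed amber specimen jar with a white paper band and a yellow screw cap, 120 mm long, about 0.2 kg. Origin: centre of its bottom; its z axis runs along the jar from bottom to cap. Cylindrical body of diameter 56 mm from z = 0 to 84 mm (paper band z = 28 to 54 mm), shoulder and neck to 94 mm, cap of diameter 44 mm from 94 to 120 mm. It starts lying level in the cradle, cap towards the cradle's +y.
- cradle: White fixed cradle, foot 75 x 120 mm, 10 mm thick, with two black V saddles (at y = -42 and +12 mm, each 8 mm thick) that open upward and carry the jar along the cradle's y axis. Origin: centre of the underside, on the bench; z up. A lying jar has its axis at x = 0, 55 mm above the origin; saddle tops are 37 mm above the bench, 51 mm apart across x. Good for laying the jar down for a new grip.
- tray: Purple collection tray, fixed, 240 mm (x) x 160 mm (y), floor 5 mm thick, rims and one divider 17 mm high and 5 mm thick. Origin: centre of the underside, on the bench; z up. The divider at x = +15 mm parts an empty bay (x = -115 to +12 mm) from a bay that holds the small pot.
- free_bay (a point): Centre of the floor of the tray's empty bay (on the upper face of the floor, 5 mm above the bench); axes as the tray's. The bay measures 127 mm along x and 150 mm along y inside its rims.
- pot: Small white pot with red lid, diameter 58 mm, 40 mm high, standing in the tray's other bay; origin: centre of its underside. Bystander.
- marker: Black marker pen lying on the bench, 135 mm long along its x axis, 13 mm thick; origin: centre of its underside. Bystander.
- dish: Flat round dish, pale and translucent,, diameter 72 mm, 16 mm high, on the bench; origin: centre of its underside. Bystander.
- slide_box: Pale blue closed slide box, 90 mm (x) x 60 mm (y), 32 mm high, on the bench; origin: centre of its underside. Bystander.
There are look-alikes about, which are no part of the job. There is more than one size of the jar; the one meant has the size given above.

How it is judged:
By the outcome, as a careful person would: the job done as asked, in the order asked, and still so for the second after the job is handed in, with the robot touching nothing.
It also fails if it takes over 66 s, if anything falls off the work surface, if the arm or the gripper's body presses on something with over 40 N, if the wrist force passes 120 N, or if a joint passes its speed limit or range.

ROBOT

A 6-joint arm with a two-finger parallel gripper is mounted at the origin on the work surface. World frame = base frame: x ahead of the robot, y to its left, z up, the work surface at z = 0. Lengths are in m, angles in rad, forces in N, time in s.
With the tool pointing down it reaches from about 0.275 to 0.85 m from the base axis. Payload 5.2 kg.
Tool frame: the origin (TCP) lies on the centre line of the jaws, within the pads' length; the fingertips stand 14 mm ahead of it and the grasp point (between the pads) lies 5 mm behind it; z points along the fingers, y is the line along which they close (so a half turn about z gives the same grasp; the last joint's range is limited). The gripper opens to 85 mm and grips with 20 to 120 N. Pads are 22 mm wide; open, the fingers measure 114 mm over their backs; the gripper's body (76 mm by 85 mm) begins 54 mm behind the grasp point. The pads swing forward as they close: fully open they stand 13 mm farther back than shut.
Start: joints at [1.065, 0.259, 1.535, -0, 1.348, -0.203], TCP at [0.164, 0.525, 0.245] pointing down, gripper open.
Joint ranges: [-3.14, 3.14], [-0.91, 2.08], [0.19, 2.58], [-1.22, 4.36], [0.22, 2.71], [-3.12, 3.12]. Speed limits (rad/s): [2.57, 2.57, 3.14, 3.14, 3.14, 3.14].

INTERFACE

Orientations are given as a rotation vector (axis times angle).
In Python, from rig import sense, get_image, camera_model, hand_in gives the robot as it stands.
- The arm moves only by the tool step_arm, never from a script. Its argument "motion" is a list of rows, each a list of 4 numbers: the shift along the tool's x, y, z as a fraction of full scale, then the turn about the tool's z as a fraction of full scale. In form: [[x, y, z, turn], ...]. A call has exactly 10 rows; each row shifts and turns the commanded pose from where the row before left it, along the tool's axes as they then stand; what a row does not reach is not made up. Full scale, the value 1, is 250 mm for a shift and 30 degrees for a turn. A row lasts 1/8 s, in which the tool goes at most 62.5 mm and 10.7 degrees, less where a joint would pass 70% of its speed; a pose out of reach is approached as far as the arm can. A call with a number of a shift or a turn outside -1 to 1 is refused whole. A call with a gripper value outside its range is refused whole. "fingers" is the opening, from -1 (shut) to 1 (fully open), set as the call begins (left out, the last holds). The fingers move at their own pace and stop on an object; the grip force is fixed at half the most. Time passes only in rows, so rows that do not move let the fingers close, or fill a call up. It gives the time, the measured TCP pose, the force, the opening and the grip force at its end, in the units of the state.
- sense(): the state, without advancing time (a new reading comes with each control period).
- get_image(name): name is "scene" or "top" or "wrist"; returns the picture (480x640x3 uint8, red, green, blue); there is no depth.
- camera_model(name): a dict with "mtx" (3x3 intrinsics, pixels), "rvec" (rotation vector, rad) and "tvec" (3), from world to camera coordinates, as OpenCV has them. Camera axes: x right, y down, z forward; pixel columns grow to the right and rows downward; lengths in m; the calibration is good to about 2 mm. A picture is of the moment at which its call begins: read the wrist's pose just before it. camera_model takes no time and is no camera call; for the wrist camera it gives the pose at the moment of the call.
- hand_in(): hands the job in; it is judged then, once.
The state is a dict: "time": time; "qpos": joint angles; "dq": joint speeds; "effort": joint torques, N m; "tool_pos": TCP position; "tool_rot": TCP orientation; "force": force on the tool from outside, world axes, zero at the start; "wrist_torque": the same for the moment, N m; "grip_width": opening from 0.0 (shut) to 1.0 (fully open); "finger_force": force on a finger pad.
Only numpy, scipy, OpenCV 4.12 (cv2) and the standard library are available. Lean on these libraries where they do the work, as an engineer would, in place of code of your own. Each camera call takes 0.05 s, during which the arm holds its last target. There are 200 camera calls.

## Working session

There is one attempt and no reset: what is moved stays moved. The work goes in short steps, Python scripts to look and compute and a tool call to move; the robot and the scene stay as the last step left them, time stands still between calls to the robot, and variables do not carry over. Pictures are saved under pics/ and viewed, at most 10 in all, crops included, and the job is handed in when it is done.

Besides the shell and the picture viewer there is one more tool, called after ">>>" by a JSON object that holds its "fn" and its "kwargs", one argument or row to a line. step_arm: Moves the arm, as the interface text tells. Shift numbers are shares of 250 mm and turn numbers shares of 30 degrees, none past 1 either way. Its arguments: {"type":"object","properties":{"motion":{"type":"array","items":{"type":"array","items":{"type":"number","minimum":-1,"maximum":1}}},"fingers":{"type":"number"}},"required":["motion"]}

```bash
mkdir -p pics; ls
python3 - <<'E'
from rig import *
import cv2,numpy as np
s=sense();print(s)
for n in("scene","top"):
    cv2.imwrite(f"pics/{n}0.png",get_image(n)[...,::-1]);m=camera_model(n);print(n,m)
E
```

```text
pics
{'time': 0.0, 'qpos': array([ 1.06517728e+00,  2.59374263e-01,  1.53610605e+00, -6.72415891e-06,
        1.34799283e+00, -2.02780449e-01]), 'dq': array([-0.00121827, -0.00018275, -0.00129155, -0.00113348, -0.00169077,
       -0.00105222]), 'effort': array([ 5.32058439e-04, -4.46035910e+01, -2.90570676e+01, -6.79032041e-05,
        1.18345767e-02, -5.12526086e-06]), 'tool_pos': array([0.16374411, 0.5245253 , 0.24444863]), 'tool_rot': array([-4.73782095e-01, -3.10500696e+00,  2.77350091e-03]), 'force': array([-0.12173688, -0.48487001,  0.26345661]), 'wrist_torque': array([ 0.01299808,  0.03483664, -0.09105638]), 'finger_force': 0.0, 'grip_width': 0.9973782401154573}
scene {'mtx': array([[517.79063494,   0.        , 318.63848917],
       [  0.        , 517.79063494, 231.43096231],
       [  0.        ,   0.        ,   1.        ]]), 'rvec': array([ 0.83642942,  2.66251178, -0.95868869]), 'tvec': array([ 0.43866671, -0.20058897,  1.25527383])}
top {'mtx': array([[552.01941681,   0.        , 314.03409024],
       [  0.        , 552.01941681, 239.15087565],
       [  0.        ,   0.        ,   1.        ]]), 'rvec': array([ 2.17791799, -2.18153609,  0.10978394]), 'tvec': array([0.01866351, 0.55250699, 1.15353614])}
```

View pics/top0.png

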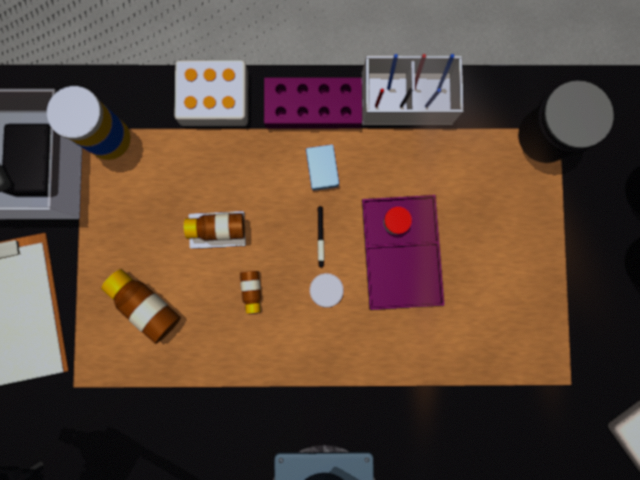

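View pics/scene0.png

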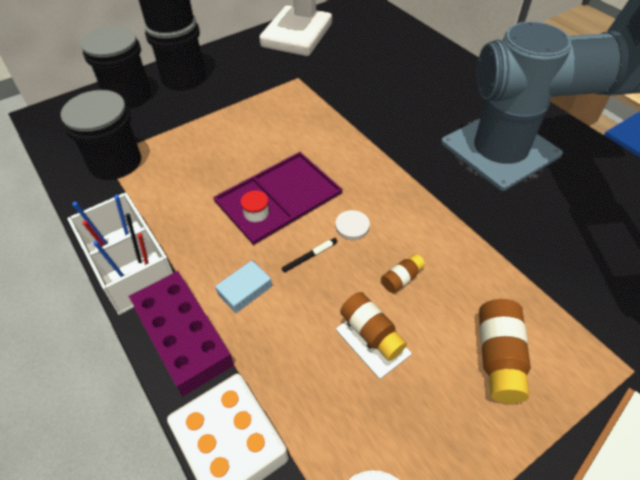

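The top view shows the target jar in the cradle at about (215,227), cap to the left (+y). The look-alikes are at (145,305) (large) and (251,290) (small). The tray spans (362–442, 196–308), with the empty bay below the divider at about (405,276). The scene view agrees. Next I measure the positions.

```bash
cat > h.py <<'E'
import cv2,numpy as np
from rig import *
def ray(n,uv,z):
    m=camera_model(n);R=cv2.Rodrigues(m["rvec"])[0];c=-R.T@m["tvec"].ravel()
    p=cv2.undistortPoints(np.array(uv,float).reshape(-1,1,2),m["mtx"],None).reshape(-1,2)
    d=np.c_[p,np.ones(len(p))]@R
    return c+d*((z-c[2])/d[:,2])[:,None]
def mask(im,lo,hi): return cv2.inRange(cv2.cvtColor(im,cv2.COLOR_RGB2HSV),np.array(lo),np.array(hi))
def blobs(m,a=40):
    return [c for c in cv2.findContours(m,cv2.RETR_EXTERNAL,cv2.CHAIN_APPROX_NONE)[0] if cv2.contourArea(c)>a]
E
python3 - <<'E'
from h import *
im=cv2.imread("pics/top0.png")[...,::-1].copy()
H=cv2.cvtColor(im,cv2.COLOR_RGB2HSV)
for p in [(190,228),(205,228),(221,227),(237,227),(405,276),(193,243),(270,227),(340,100)]: print(p,H[p[1],p[0]])
def rep(name,m,z,a=40):
    for c in blobs(m,a):
        b=cv2.boxPoints(cv2.minAreaRect(c));w=ray("top",b,z)
        print(name,cv2.boundingRect(c),"ctr",w.mean(0)[:2].round(4),"sides",np.linalg.norm(w[0]-w[1]).round(4),np.linalg.norm(w[1]-w[2]).round(4),"dirs",(w[1]-w[0])[:2].round(3),(w[2]-w[1])[:2].round(3))
rep("cap",mask(im,(20,150,80),(34,255,255)),.055)
pur=mask(im,(135,80,30),(165,255,255));rep("tray",pur,.017,500)
sub=np.zeros_like(pur);sub[200:260,180:255]=1
rep("white",cv2.morphologyEx(mask(im,(0,0,110),(179,70,255)),cv2.MORPH_CLOSE,np.ones((3,3)))*sub,.055)
amb=mask(im,(3,190,40),(13,255,140))*sub;rep("amber",amb,.055)
E
```

```text
(190, 228) [ 28 250 188]
(205, 228) [ 13 219 114]
(221, 227) [ 72   7 192]
(237, 227) [ 14 200 144]
(405, 276) [159 201  99]
(193, 243) [114  21 194]
(270, 227) [ 14 164 152]
(340, 100) [159 208  97]
cap (245, 303, 15, 11) ctr [0.4079 0.1458] sides 0.0288 0.0204 dirs [-0.    -0.029] [-0.02 -0.  ]
cap (102, 270, 29, 29) ctr [0.4613 0.4274] sides 0.0572 0.0369 dirs [ 0.041 -0.04 ] [-0.026 -0.026]
cap (183, 219, 14, 19) ctr [0.5734 0.277 ] sides 0.027 0.0377 dirs [-0.    -0.027] [-0.038 -0.001]
tray (363, 197, 81, 112) ctr [ 0.5271 -0.1728] sides 0.1592 0.2369 dirs [ 0.011 -0.159] [-0.237 -0.012]
tray (263, 76, 100, 49) ctr [0.8608 0.0203] sides 0.1084 0.2187 dirs [0.108 0.001] [ 0.    -0.219]
white (189, 211, 57, 38) ctr [0.5704 0.2213] sides 0.1165 0.0735 dirs [ 0.006 -0.116] [-0.073 -0.004]
amber (198, 216, 17, 23) ctr [0.5755 0.2428] sides 0.0333 0.0461 dirs [-0.    -0.033] [-0.046 -0.001]
amber (230, 215, 14, 23) ctr [0.5775 0.1794] sides 0.0271 0.0461 dirs [-0.    -0.027] [-0.046 -0.   ]
```

>>> {"fn": "step_arm", "kwargs": {
  "motion": [
    [-0.194, -0.069, 0, 0],
    [-0.194, -0.069, 0, 0],
    [-0.194, -0.069, 0, 0],
    [-0.194, -0.069, 0, 0],
    [-0.194, -0.069, 0, 0],
    [-0.194, -0.069, 0, 0],
    [-0.194, -0.069, 0, 0],
    [-0.194, -0.069, 0, 0],
    [-0.194, -0.069, 0, 0],
    [-0.194, -0.069, 0, 0]
  ],
  "fingers": 1
}}

```text
time: 1.35
tool_pos: [0.5765, 0.2145, 0.2448]
tool_rot: [-0.474, -3.105, 0.0]
force: [0.5, 1.0, -0.0]
grip_width: 0.996
finger_force: 0.0
```

>>> {"fn": "step_arm", "kwargs": {
  "motion": [
    [0, 0, 0, 0.29],
    [0, 0, 0, 0.29],
    [0, 0, 0, 0.29],
    [0, 0, 0, 0.29],
    [0, 0, 0, 0.29],
    [0, 0, 0, 0.29],
    [0, 0, 0, 0.29],
    [0, 0, 0, 0.31],
    [0, 0, 0, 0],
    [0, 0, 0, 0]
  ]
}}

```text
time: 2.6
tool_pos: [0.5753, 0.2157, 0.245]
tool_rot: [-2.17, -2.272, 0.001]
force: [-0.4, 0.2, 0.3]
grip_width: 1.001
finger_force: 0.0
```

Run:
```python
from h import *
from scipy.spatial.transform import Rotation as Ro
s=sense();print(s["tool_pos"],Ro.from_rotvec(s["tool_rot"]).as_matrix().round(3))
print(s["qpos"].round(2),s["force"].round(2),s["time"])
im=get_image("wrist");cv2.imwrite("pics/w1.png",im[...,::-1])
np.save("w1.npy",im)
for n,m,z in(("cap",mask(im,(20,150,80),(34,255,255)),.055),("amb",mask(im,(3,170,30),(14,255,160)),.055)):
  for c in blobs(m,300):
    w=ray("wrist",cv2.boxPoints(cv2.minAreaRect(c)),z);print(n,cv2.boundingRect(c),w[:,:2].round(4).tolist(),w.mean(0).round(4))
```

```text
[0.57534779 0.21569075 0.24500191] [[-0.046  0.999 -0.001]
 [ 0.999  0.046 -0.   ]
 [-0.    -0.001 -1.   ]]
[0.18 0.38 1.37 0.   1.4  0.13] [-0.45  0.22  0.35] 2.6
cap (100, 248, 28, 35) [[0.406, 0.1741], [0.4252, 0.1781], [0.4269, 0.1489], [0.4072, 0.1448]] [0.4163 0.1615 0.055 ]
cap (324, 114, 20, 38) [[0.578, 0.2851], [0.5915, 0.2857], [0.5932, 0.2598], [0.5793, 0.2591]] [0.5855 0.2724 0.055 ]
cap (287, 114, 24, 38) [[0.5503, 0.2589], [0.5527, 0.2856], [0.5681, 0.2846], [0.566, 0.2579]] [0.5593 0.2718 0.055 ]
```

View pics/w1.png

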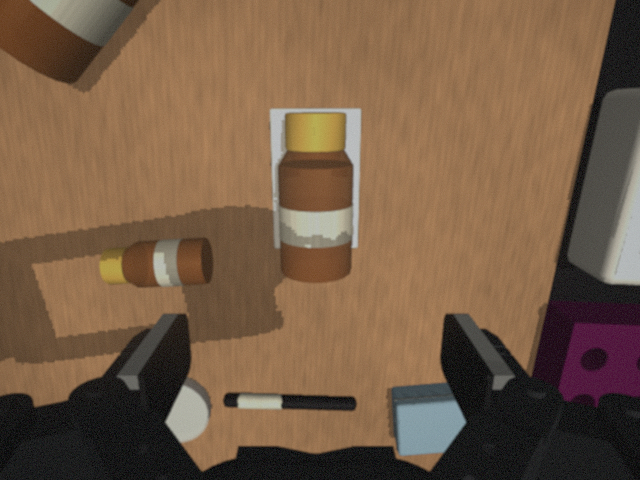

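Run:
```python
from h import *
p=[(285,132),(347,132),(279,185),(353,185),(281,265),(351,265)]
w=ray("wrist",p,.055)[:,:2];print(w.round(4).tolist(),((w[::2]+w[1::2])/2).round(4),(w[1::2]-w[::2])[:,0].round(4))
print("band top",ray("wrist",[(316,207),(316,241)],.083).round(4).tolist(),"body end top/cap top edge",ray("wrist",[(316,271),(316,163)],.083).round(4).tolist(),"cap", ray("wrist",[(316,113),(316,151)],.077).round(4).tolist())
print("foot",ray("wrist",[(271,109),(361,109),(275,248),(358,248)],.010).round(4).tolist())
t=[(363,199),(436,196),(442,304),(370,308)];print("tray",ray("top",t,.017).round(4).tolist())
```

```text
[[0.5505, 0.2713], [0.5952, 0.2734], [0.547, 0.2326], [0.6023, 0.2351], [0.5499, 0.1688], [0.6052, 0.1713]] [[0.5728 0.2723]
 [0.5746 0.2338]
 [0.5776 0.1701]] [0.0447 0.0553 0.0554]
band top [[0.5751, 0.2234, 0.083], [0.5762, 0.1988, 0.083]] body end top/cap top edge [[0.5773, 0.176, 0.083], [0.5737, 0.2537, 0.083]] cap [[0.5722, 0.2858, 0.077], [0.5733, 0.261, 0.077]]
foot [[0.5357, 0.2863, 0.01], [0.6086, 0.2896, 0.01], [0.5411, 0.1676, 0.01], [0.6151, 0.171, 0.01]]
tray [[0.6404, -0.0886, 0.017], [0.6469, -0.2472, 0.017], [0.4141, -0.2548, 0.017], [0.406, -0.1011, 0.017]]
```

>>> {"fn": "step_arm", "kwargs": {
  "motion": [
    [-0.048, 0, 0, 0],
    [-0.048, 0, 0, 0],
    [-0.047, 0, 0, 0],
    [0, 0, 0.13, 0],
    [0, 0, 0.13, 0],
    [0, 0, 0.13, 0],
    [0, 0, 0.13, 0],
    [0, 0, 0.13, 0],
    [0, 0, 0.13, 0],
    [0, 0, 0, 0]
  ]
}}

```text
time: 3.9
tool_pos: [0.575, 0.179, 0.0479]
tool_rot: [-2.171, -2.265, 0.007]
force: [0.8, -0.6, 0.2]
grip_width: 1.0
finger_force: 0.0
```

>>> {"fn": "step_arm", "kwargs": {
  "motion": [
    [0, 0, 0, 0],
    [0, 0, 0, 0],
    [0, 0, 0, 0],
    [0, 0, 0, 0],
    [0, 0, 0, 0],
    [0, 0, 0, 0],
    [0, 0, 0, 0],
    [0, 0, 0, 0],
    [0, 0, 0, 0],
    [0, 0, 0, 0]
  ],
  "fingers": 0.25
}}

```text
time: 5.15
tool_pos: [0.5772, 0.1798, 0.0527]
tool_rot: [2.172, 2.268, 0.001]
force: [-3.7, -1.4, 5.6]
grip_width: 0.637
finger_force: 58.2
```

>>> {"fn": "step_arm", "kwargs": {
  "motion": [
    [0, 0, -0.05, 0],
    [0, 0, -0.1, 0],
    [0, 0, -0.15, 0],
    [0, 0, -0.15, 0],
    [0, 0, -0.1, 0],
    [0, 0, -0.05, 0],
    [0, 0, 0, 0],
    [0, 0, 0, 0],
    [0, 0, 0, 0],
    [0, 0, 0, 0]
  ]
}}

```text
time: 6.4
tool_pos: [0.5767, 0.1799, 0.1993]
tool_rot: [-2.173, -2.268, 0.002]
force: [-0.9, 1.2, -1.1]
grip_width: 0.636
finger_force: 58.4
```

Run:
```python
from h import *
a=get_image("wrist");b=get_image("scene")
cv2.imwrite("pics/c2.png",np.hstack([cv2.resize(a,(400,300)),cv2.resize(b[100:400,250:550],(300,300))])[...,::-1])
s=sense();print(s["force"],s["wrist_torque"],s["tool_pos"],s["finger_force"],s["grip_width"])
```

```text
[ 0.67688465  0.03364689 -2.1011798 ] [-0.03227581 -0.02334951 -0.02307236] [0.5768713  0.17994793 0.19975298] 58.35401952266693 0.6393126679192792
```

View pics/c2.png

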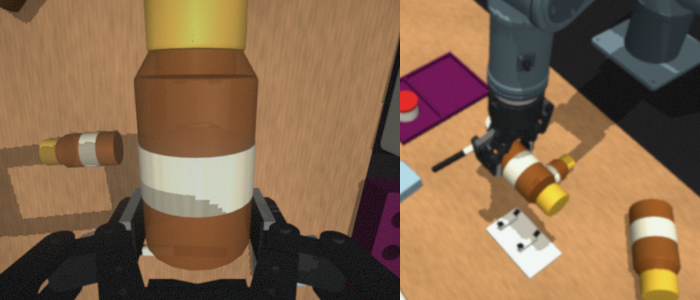

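The jar is gripped at its bottom end and still level. I'll ease the grip in small amounts so that it swings cap-down under its own weight.

>>> {"fn": "step_arm", "kwargs": {
  "motion": [
    [0, 0, 0.04, 0],
    [0, 0, 0.04, 0],
    [0, 0, 0.04, 0],
    [0, 0, 0.04, 0],
    [0, 0, 0, 0],
    [0, 0, 0, 0],
    [0, 0, 0, 0],
    [0, 0, 0, 0],
    [0, 0, 0, 0],
    [0, 0, 0, 0]
  ],
  "fingers": 0.265
}}

```text
time: 7.75
tool_pos: [0.577, 0.18, 0.1604]
tool_rot: [2.173, 2.268, 0.0]
force: [0.3, -0.3, -0.7]
grip_width: 0.634
finger_force: 58.4
```

>>> {"fn": "step_arm", "kwargs": {
  "motion": [
    [0, 0, 0, 0],
    [0, 0, 0, 0],
    [0, 0, 0, 0],
    [0, 0, 0, 0],
    [0, 0, 0, 0],
    [0, 0, 0, 0],
    [0, 0, 0, 0],
    [0, 0, 0, 0],
    [0, 0, 0, 0],
    [0, 0, 0, 0]
  ],
  "fingers": 0.275
}}

```text
time: 9.0
tool_pos: [0.577, 0.18, 0.1603]
tool_rot: [2.173, 2.268, 0.0]
force: [0.4, -0.7, -2.7]
grip_width: 0.639
finger_force: 50.0
```

>>> {"fn": "step_arm", "kwargs": {
  "motion": [
    [0, 0, 0, 0],
    [0, 0, 0, 0],
    [0, 0, 0, 0],
    [0, 0, 0, 0],
    [0, 0, 0, 0],
    [0, 0, 0, 0],
    [0, 0, 0, 0],
    [0, 0, 0, 0],
    [0, 0, 0, 0],
    [0, 0, 0, 0]
  ],
  "fingers": 0.29
}}

```text
time: 10.25
tool_pos: [0.577, 0.18, 0.1603]
tool_rot: [2.173, 2.268, 0.0]
force: [-0.3, 0.7, -2.8]
grip_width: 0.65
finger_force: 26.9
```

Run:
```python
from h import *
a=get_image("wrist");b=get_image("scene")
for im in(a,b):
  for c in blobs(mask(im,(20,150,60),(34,255,255)),100): print(cv2.boundingRect(c))
```

```text
(27, 238, 36, 46)
(230, 0, 166, 82)
(490, 369, 39, 35)
(383, 297, 32, 32)
(410, 255, 15, 15)
```

>>> {"fn": "step_arm", "kwargs": {
  "motion": [
    [0, 0, 0, 0],
    [0, 0, 0, 0],
    [0, 0, 0, 0],
    [0, 0, 0, 0],
    [0, 0, 0, 0],
    [0, 0, 0, 0],
    [0, 0, 0, 0],
    [0, 0, 0, 0],
    [0, 0, 0, 0],
    [0, 0, 0, 0]
  ],
  "fingers": 0.3
}}

```text
time: 11.6
tool_pos: [0.577, 0.18, 0.1603]
tool_rot: [-2.173, -2.268, 0.0]
force: [0.9, -0.3, -1.1]
grip_width: 0.647
finger_force: 12.9
```

Run:
```python
from h import *
a=get_image("wrist");b=get_image("scene")
for im in(a,b):
  for c in blobs(mask(im,(20,150,60),(34,255,255)),100): print(cv2.boundingRect(c))
```

```text
(27, 238, 36, 47)
(230, 0, 165, 81)
(490, 369, 39, 35)
(384, 297, 31, 32)
(410, 255, 15, 15)
```

>>> {"fn": "step_arm", "kwargs": {
  "motion": [
    [0, 0, 0, 0],
    [0, 0, 0, 0],
    [0, 0, 0, 0],
    [0, 0, 0, 0],
    [0, 0, 0, 0],
    [0, 0, 0, 0],
    [0, 0, 0, 0],
    [0, 0, 0, 0],
    [0, 0, 0, 0],
    [0, 0, 0, 0]
  ],
  "fingers": 0.304
}}

```text
time: 12.95
tool_pos: [0.577, 0.18, 0.1603]
tool_rot: [-2.173, -2.268, 0.0]
force: [-0.3, -1.0, -1.7]
grip_width: 0.65
finger_force: 7.5
```

Run:
```python
from h import *
a=get_image("wrist");b=get_image("scene")
cv2.imwrite("pics/c3.png",np.hstack([cv2.resize(a,(400,300)),cv2.resize(b[100:400,250:550],(300,300))])[...,::-1])
for im in(a,b):
  for c in blobs(mask(im,(20,150,60),(34,255,255)),100): print(cv2.boundingRect(c))
```

```text
(27, 238, 36, 47)
(243, 0, 145, 86)
(490, 369, 39, 35)
(382, 303, 31, 30)
(410, 255, 15, 15)
```

The cap is starting to dip, so I ease the grip slightly more.

>>> {"fn": "step_arm", "kwargs": {
  "motion": [
    [0, 0, 0, 0],
    [0, 0, 0, 0],
    [0, 0, 0, 0],
    [0, 0, 0, 0],
    [0, 0, 0, 0],
    [0, 0, 0, 0],
    [0, 0, 0, 0],
    [0, 0, 0, 0],
    [0, 0, 0, 0],
    [0, 0, 0, 0]
  ],
  "fingers": 0.3055
}}

```text
time: 14.3
tool_pos: [0.577, 0.18, 0.1603]
tool_rot: [-2.173, -2.268, 0.0]
force: [0.9, -0.7, -1.1]
grip_width: 0.658
finger_force: 6.0
```

Run:
```python
from h import *
a=get_image("wrist");b=get_image("scene")
cv2.imwrite("pics/c4.png",np.hstack([cv2.resize(a,(400,300)),cv2.resize(b[100:400,250:550],(300,300))])[...,::-1])
for im in(a,b):
  for c in blobs(mask(im,(20,150,60),(34,255,255)),100): print(cv2.boundingRect(c))
```

```text
(26, 238, 35, 47)
(490, 369, 39, 35)
(367, 312, 27, 23)
(410, 255, 15, 15)
```

View pics/c4.png

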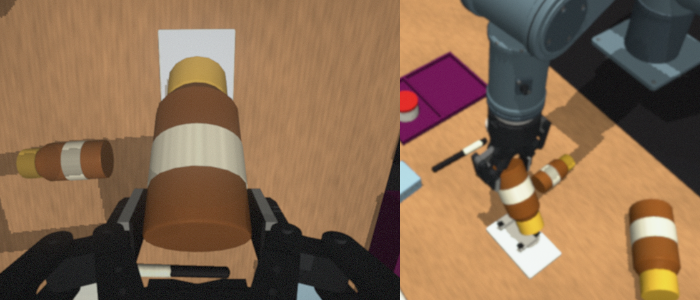

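The jar has swung about 60° cap-down. I'll carry it over free bench with a soft start and an abrupt stop to help it swing further. Then I'll press the flat cap on the bench to square it up.

>>> {"fn": "step_arm", "kwargs": {
  "motion": [
    [0, 0, -0.04, 0],
    [-0.01, 0, -0.04, 0],
    [-0.02, 0, -0.04, 0],
    [-0.03, 0, 0, 0],
    [-0.045, 0, 0, 0],
    [-0.065, 0, 0, 0],
    [-0.08, 0, 0, 0],
    [-0.1, 0, 0, 0],
    [0, 0, 0, 0],
    [0, 0, 0, 0]
  ]
}}

```text
time: 15.65
tool_pos: [0.5807, 0.0922, 0.1902]
tool_rot: [-2.174, -2.267, -0.0]
force: [0.4, 0.0, -1.5]
grip_width: 0.655
finger_force: 5.9
```

Run:
```python
from h import *
a=get_image("wrist");b=get_image("scene")
cv2.imwrite("pics/c5.png",np.hstack([cv2.resize(a,(400,300)),cv2.resize(b[100:400,250:550],(300,300))])[...,::-1])
for im in(a,b):
  for c in blobs(mask(im,(20,150,60),(34,255,255)),60): print(cv2.boundingRect(c))
```

```text
(271, 121, 87, 32)
(30, 98, 42, 48)
(490, 369, 39, 35)
(332, 266, 27, 23)
(410, 254, 15, 16)
```

View pics/c5.png

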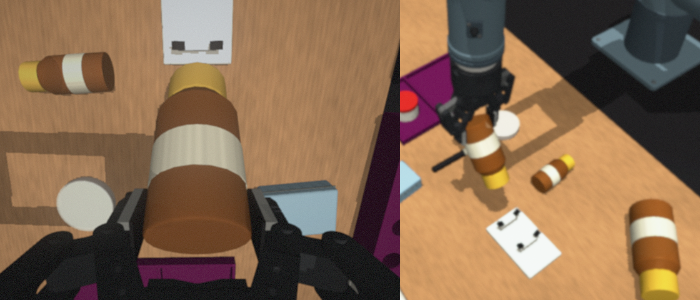

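>>> {"fn": "step_arm", "kwargs": {
  "motion": [
    [0, 0, 0, 0],
    [0, 0, 0, 0],
    [0, 0, 0, 0],
    [0, 0, 0, 0],
    [0, 0, 0, 0],
    [0, 0, 0, 0],
    [0, 0, 0, 0],
    [0, 0, 0, 0],
    [0, 0, 0, 0],
    [0, 0, 0, 0]
  ],
  "fingers": 0.307
}}

```text
time: 17.0
tool_pos: [0.5808, 0.0926, 0.1903]
tool_rot: [2.173, 2.268, 0.0]
force: [0.3, 0.3, -1.8]
grip_width: 0.656
finger_force: 4.1
```

Run:
```python
from h import *
a=get_image("wrist");b=get_image("scene")
cv2.imwrite("pics/c6.png",np.hstack([cv2.resize(a,(400,300)),cv2.resize(b[100:400,250:550],(300,300))])[...,::-1])
for im in(a,b):
  for c in blobs(mask(im,(20,150,60),(34,255,255)),60): print(cv2.boundingRect(c))
```

```text
(271, 123, 90, 32)
(30, 98, 41, 49)
(490, 369, 39, 35)
(332, 266, 27, 23)
(410, 254, 15, 16)
```

```bash
cat >> h.py <<'E'
def tri(a,b,na="wrist",nb="scene"):
    P=[];q=[]
    for n,uv in((na,a),(nb,b)):
        m=camera_model(n);P.append(np.c_[cv2.Rodrigues(m["rvec"])[0],m["tvec"].ravel()])
        q.append(cv2.undistortPoints(np.array(uv,float).reshape(1,1,2),m["mtx"],None).reshape(2,1))
    X=cv2.triangulatePoints(P[0],P[1],*q).ravel();return X[:3]/X[3]
E
python3 - <<'E'
from h import *
print(tri((316,139),(345.5,277.5)),sense()["tool_pos"])
E
```

```text
[0.57920293 0.15168479 0.11762079] [0.58075484 0.0925798  0.19031669]
```

>>> {"fn": "step_arm", "kwargs": {
  "motion": [
    [0, 0, 0, 0],
    [0, 0, -0.06, 0],
    [0, 0, 0.06, 0],
    [0, 0, -0.06, 0],
    [0, 0, 0.06, 0],
    [0, 0, -0.06, 0],
    [0, 0, 0.06, 0],
    [0, 0, 0, 0],
    [0, 0, 0, 0],
    [0, 0, 0, 0]
  ],
  "fingers": 0.308
}}

```text
time: 18.35
tool_pos: [0.5808, 0.0926, 0.1903]
tool_rot: [2.173, 2.268, 0.0]
force: [-0.3, 0.5, -0.8]
grip_width: 0.658
finger_force: 2.6
```

Run:
```python
from h import *
a=get_image("wrist");b=get_image("scene")
cv2.imwrite("pics/c7.png",np.hstack([cv2.resize(a,(400,300)),cv2.resize(b[100:400,250:550],(300,300))])[...,::-1])
for im in(a,b):
  for c in blobs(mask(im,(20,150,60),(34,255,255)),60): print(cv2.boundingRect(c))
```

```text
(30, 98, 39, 49)
(490, 369, 39, 35)
(312, 263, 22, 11)
(410, 254, 15, 16)
```

View pics/c7.png

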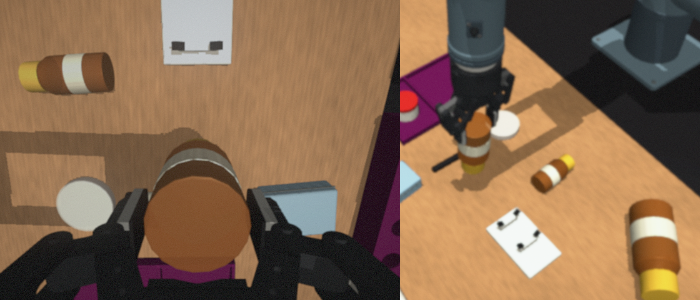

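The jar is almost vertical. I lower it so that the flat cap meets the bench and squares it up, then re-tighten.

>>> {"fn": "step_arm", "kwargs": {
  "motion": [
    [0, 0, 0.06, 0],
    [0, 0, 0.07, 0],
    [0, 0, 0.06, 0],
    [0, 0, 0.05, 0],
    [0, 0, 0.04, 0],
    [0, 0, 0.03, 0],
    [0, 0, 0.02, 0],
    [0, 0, 0.015, 0],
    [0, 0, 0.01, 0],
    [0, 0, 0, 0]
  ]
}}

```text
time: 19.7
tool_pos: [0.5816, 0.0924, 0.1026]
tool_rot: [2.172, 2.267, 0.002]
force: [0.5, -0.7, 5.2]
grip_width: 0.65
finger_force: 3.9
```

>>> {"fn": "step_arm", "kwargs": {
  "motion": [
    [0, 0, 0, 0],
    [0, 0, 0, 0],
    [0, 0, 0, 0],
    [0, 0, 0, 0],
    [0, 0, 0, 0],
    [0, 0, 0, 0],
    [0, 0, 0, 0],
    [0, 0, 0, 0],
    [0, 0, 0, 0],
    [0, 0, 0, 0]
  ],
  "fingers": 0.26
}}

```text
time: 20.95
tool_pos: [0.5816, 0.0924, 0.1029]
tool_rot: [2.172, 2.267, 0.002]
force: [-0.3, -1.1, 6.4]
grip_width: 0.64
finger_force: 51.9
```

Run:
```python
from h import *
a=get_image("wrist");b=get_image("scene")
cv2.imwrite("pics/c8.png",np.hstack([cv2.resize(a,(400,300)),cv2.resize(b[200:320,260:380],(300,300),interpolation=cv2.INTER_CUBIC)])[...,::-1])
for c in blobs(mask(b,(20,150,60),(34,255,255)),60): print(cv2.boundingRect(c))
```

```text
(490, 369, 39, 35)
(312, 288, 22, 9)
(410, 254, 15, 16)
```

View pics/c8.png

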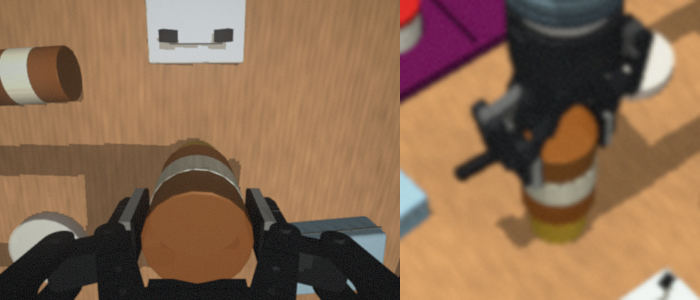

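Run:
```python
from h import *
m=camera_model("scene")
im=get_image("scene")
c=[c for c in blobs(mask(im,(20,150,60),(34,255,255)),60) if cv2.boundingRect(c)[0]<340][0].reshape(-1,2)
print("cap px x",c[:,0].min(),c[:,0].max(),"low",c[c[:,1].argmax()])
w=mask(im,(0,0,120),(40,90,255));w[:, :300]=0;w[:,345:]=0;w[:255]=0;w[300:]=0
for k in blobs(w,40): print("band",cv2.boundingRect(k),cv2.minAreaRect(k))
for y in(.085,.092,.10):
  f=lambda r,z:cv2.projectPoints(np.array([[.5816-r,y,z],[.5816+r,y,z],[.5816,y-r,z],[.5816,y+r,z],[.5816,y,z]]),m["rvec"],m["tvec"],m["mtx"],None)[0].reshape(-1,2).round(1)
  th=np.linspace(0,6.28,72)
  g=lambda r,z:cv2.projectPoints(np.c_[.5816+r*np.cos(th),y+r*np.sin(th),0*th+z],m["rvec"],m["tvec"],m["mtx"],None)[0].reshape(-1,2)
  q=g(.022,0);print(y,"cap rim x",q[:,0].min(),q[:,0].max(),"low",q[q[:,1].argmax()])
  for z in(.066,.092):
    q=g(.028,z);print("  band",z,q[:,0].min(),q[:,0].max(),q[:,1].max())
```

```text
cap px x 312 333 low [319 296]
band (312, 267, 27, 16) ((326.2619323730469, 275.9962158203125), (10.690162658691406, 27.804462432861328), 72.47443389892578)
0.085 cap rim x 311.70815135475857 334.3705638698488 low [323.17968309 298.87770927]
  band 0.066 307.6736094766228 338.0615032726303 282.21978198584236
  band 0.092 307.2725885975101 338.3143987287095 274.0054227044485
0.092 cap rim x 313.739722592682 336.488764865921 low [325.28378868 301.44877778]
  band 0.066 309.79823726225595 340.30853911895224 284.8760440943235
  band 0.092 309.44149144494753 340.6110456203288 276.6869490271881
0.1 cap rim x 316.07992824371087 338.92878947207106 low [327.7078275  304.41078211]
  band 0.066 312.2466714399854 342.898079827052 287.93763802940015
  band 0.092 311.94139760966993 343.25823684854527 279.7782400537502
```

Run:
```python
from h import *
im=cv2.imread("pics/c8.png")[:, :400]
H=cv2.cvtColor(im,cv2.COLOR_BGR2HSV)
col=H[:,197];print([(int(r*1.6),*map(int,col[r])) for r in range(134,290,3)])
m=camera_model("wrist");s=sense();p=s["tool_pos"]
th=np.linspace(0,2*np.pi,180)
for t in(-10,-5,0,5,10):
  a=np.radians(t);ax=np.array([0,-np.sin(a),np.cos(a)])  # up axis (cap->bottom), t>0: cap towards +y
  e=np.array([0,np.cos(a),np.sin(a)]);c0=p+[0,0,.005]
  out=[]
  for r,d in((.028,.011),(.028,-.017),(.028,-.043),(.022,-.083)):
    q=cv2.projectPoints(c0+ax*d+r*np.cos(th)[:,None]*np.array([1.,0,0])+r*np.sin(th)[:,None]*e,m["rvec"],m["tvec"],m["mtx"],None)[0].reshape(-1,2)
    out.append((q[:,1].min().round(0),q[:,1].max().round(0)))
  print(t,out)
```

```text
[(214, 15, 117, 161), (219, 14, 118, 151), (224, 18, 131, 107), (228, 19, 142, 106), (233, 13, 151, 88), (238, 13, 153, 90), (243, 14, 157, 86), (248, 19, 61, 112), (252, 23, 44, 117), (257, 23, 44, 115), (262, 24, 42, 116), (267, 21, 42, 114), (272, 16, 50, 112), (276, 13, 131, 80), (281, 14, 146, 75), (286, 13, 148, 74), (291, 14, 136, 77), (296, 12, 139, 77), (300, 13, 132, 77), (305, 13, 142, 117), (310, 13, 156, 144), (315, 13, 163, 133), (320, 13, 162, 134), (324, 13, 162, 134), (329, 13, 163, 133), (334, 13, 164, 135), (339, 13, 161, 135), (344, 13, 163, 133), (348, 13, 163, 133), (353, 13, 158, 136), (358, 13, 165, 133), (363, 13, 167, 133), (368, 13, 167, 133), (372, 12, 162, 135), (377, 13, 161, 133), (382, 13, 167, 133), (387, 13, 159, 133), (392, 13, 169, 131), (396, 12, 159, 133), (401, 12, 166, 134), (406, 13, 166, 129), (411, 12, 163, 133), (416, 13, 167, 131), (420, 12, 171, 130), (425, 13, 167, 130), (430, 13, 162, 132), (435, 13, 167, 131), (440, 13, 162, 131), (444, 13, 167, 131), (449, 13, 168, 132), (454, 20, 53, 29), (459, 120, 58, 22)]
-10 [(np.float64(267.0), np.float64(445.0)), (np.float64(252.0), np.float64(400.0)), (np.float64(242.0), np.float64(370.0)), (np.float64(243.0), np.float64(327.0))]
-5 [(np.float64(272.0), np.float64(443.0)), (np.float64(249.0), np.float64(393.0)), (np.float64(234.0), np.float64(360.0)), (np.float64(230.0), np.float64(312.0))]
0 [(np.float64(278.0), np.float64(440.0)), (np.float64(247.0), np.float64(386.0)), (np.float64(227.0), np.float64(349.0)), (np.float64(217.0), np.float64(298.0))]
5 [(np.float64(285.0), np.float64(436.0)), (np.float64(245.0), np.float64(378.0)), (np.float64(220.0), np.float64(339.0)), (np.float64(204.0), np.float64(284.0))]
10 [(np.float64(292.0), np.float64(432.0)), (np.float64(245.0), np.float64(371.0)), (np.float64(213.0), np.float64(328.0)), (np.float64(191.0), np.float64(270.0))]
```

The jar is standing upside down squarely on its cap. I lift it clear of the bench and hold it there.

>>> {"fn": "step_arm", "kwargs": {
  "motion": [
    [0, 0, -0.04, 0],
    [0, 0, -0.05, 0],
    [0, 0, -0.03, 0],
    [0, 0, 0, 0],
    [0, 0, 0, 0],
    [0, 0, 0, 0],
    [0, 0, 0, 0],
    [0, 0, 0, 0],
    [0, 0, 0, 0],
    [0, 0, 0, 0]
  ]
}}

```text
time: 22.35
tool_pos: [0.5808, 0.0926, 0.1316]
tool_rot: [2.173, 2.268, -0.0]
force: [0.5, 0.1, -2.2]
grip_width: 0.643
finger_force: 52.3
```

Run:
```python
from h import *
a=get_image("wrist");b=get_image("scene");t=get_image("top")
for im in(b,t):
  for c in blobs(mask(im,(20,150,60),(34,255,255)),30): print(cv2.boundingRect(c))
cv2.imwrite("pics/c9.png",np.hstack([cv2.resize(a,(400,300)),cv2.resize(b[180:300,260:380],(300,300),interpolation=cv2.INTER_CUBIC)])[...,::-1])
```

```text
(490, 369, 39, 35)
(313, 279, 22, 10)
(410, 254, 15, 16)
(102, 270, 30, 29)
(98, 135, 32, 24)
(74, 120, 36, 25)
```

>>> {"fn": "step_arm", "kwargs": {
  "motion": [
    [0, 0, 0, 0],
    [0, 0, 0, 0],
    [0, 0, 0, 0],
    [0, 0, 0, 0],
    [0, 0, 0, 0],
    [0, 0, 0, 0],
    [0, 0, 0.02, 0],
    [0, 0, 0.03, 0],
    [0, 0, 0.03, 0],
    [0, 0, 0.03, 0]
  ]
}}

```text
time: 23.75
tool_pos: [0.5805, 0.0926, 0.1032]
tool_rot: [-2.173, -2.268, 0.001]
force: [1.2, -0.2, -1.4]
grip_width: 0.644
finger_force: 52.3
```

>>> {"fn": "step_arm", "kwargs": {
  "motion": [
    [0, 0, -0.1, 0],
    [0, 0.05, -0.1, 0],
    [0, 0.13, 0, 0],
    [0, 0.15, 0, 0],
    [0.05, 0.11, 0, 0],
    [0.15, 0, 0, 0],
    [0.19, 0, 0, 0],
    [0.14, 0, 0, 0],
    [0.05, 0, 0.1, 0],
    [0, 0, 0.09, 0]
  ]
}}

```text
time: 25.0
tool_pos: [0.6839, 0.244, 0.1052]
tool_rot: [-2.171, -2.271, 0.0]
force: [0.8, -0.1, -2.3]
grip_width: 0.639
finger_force: 52.5
```

>>> {"fn": "step_arm", "kwargs": {
  "motion": [
    [0, 0, 0, 0],
    [0, 0, 0, 0],
    [0, 0, 0.006, 0],
    [0, 0, 0, 0],
    [0, 0, 0, 0],
    [0, 0, 0, 0],
    [0, 0, 0, 0],
    [0, 0, 0, 0],
    [0, 0, 0, 0],
    [0, 0, 0, 0]
  ],
  "fingers": 0.302
}}

```text
time: 26.25
tool_pos: [0.6844, 0.2422, 0.105]
tool_rot: [-2.173, -2.268, 0.0]
force: [-0.1, 0.6, -1.8]
grip_width: 0.65
finger_force: 11.9
```

Run:
```python
from h import *
a=get_image("wrist");b=get_image("scene")
for im in(b,):
  for c in blobs(mask(im,(20,150,60),(34,255,255)),30): print(cv2.boundingRect(c))
c9=cv2.imread("pics/c9.png")[:300]
cv2.imwrite("pics/c10.png",np.vstack([np.hstack([cv2.resize(a,(400,300)),cv2.resize(b[150:450,150:450],(300,300))])[...,::-1],c9]))
```

```text
(313, 381, 21, 7)
(490, 369, 39, 35)
(410, 254, 15, 16)
```

View pics/c10.png

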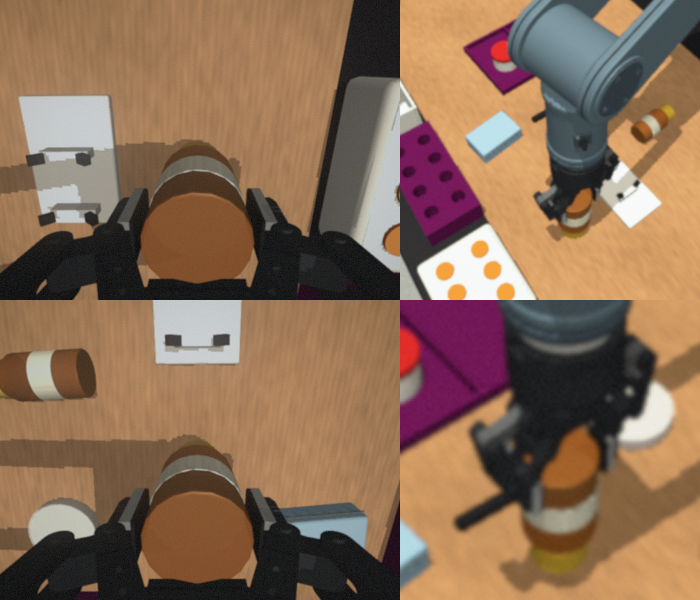

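>>> {"fn": "step_arm", "kwargs": {
  "motion": [
    [0, 0, 0.012, 0],
    [-0.04, 0, 0, 0],
    [-0.04, 0, 0, 0],
    [-0.04, 0, 0.002, 0],
    [-0.04, 0, 0.002, 0],
    [-0.038, 0, 0.008, 0],
    [-0.038, 0, 0.01, 0],
    [-0.036, 0, 0.014, 0],
    [-0.034, 0, 0.017, 0],
    [-0.034, 0, 0.02, 0]
  ],
  "fingers": 0.305
}}

```text
time: 27.6
tool_pos: [0.689, 0.1555, 0.0861]
tool_rot: [2.172, 2.266, 0.002]
force: [-1.6, -2.2, 8.9]
grip_width: 0.65
finger_force: 9.2
```

Run:
```python
from h import *
b=get_image("scene");a=get_image("wrist")
for im in (a,b):
  for c in blobs(mask(im,(20,150,60),(34,255,255)),30):
    r=cv2.boundingRect(c);print(r)
print(sense()["force"])
```

```text
(267, 124, 96, 59)
(490, 369, 39, 35)
(299, 349, 25, 23)
(410, 254, 15, 16)
[-2.24350031 -3.02919075  7.56321192]
```

Run:
```python
from h import *
print(tri((315,153),(311.5,361)))
```

```text
[0.68816819 0.20772813 0.02476607]
```

>>> {"fn": "step_arm", "kwargs": {
  "motion": [
    [-0.034, 0, 0.02, 0],
    [-0.032, 0, 0.022, 0],
    [-0.03, 0, 0.022, 0],
    [-0.028, 0, 0.024, 0],
    [-0.024, 0, 0.026, 0],
    [-0.02, 0, 0.026, 0],
    [-0.014, 0, 0.026, 0],
    [-0.01, 0, 0.026, 0],
    [0, 0, 0.02, 0],
    [0, 0, 0.012, 0]
  ]
}}

```text
time: 28.95
tool_pos: [0.6901, 0.1092, 0.0276]
tool_rot: [-2.173, -2.269, 0.001]
force: [0.3, -2.2, 1.9]
grip_width: 0.651
finger_force: 6.3
```

Run:
```python
from h import *
b=get_image("scene");a=get_image("wrist")
for im in (a,b):
  for c in blobs(mask(im,(20,150,60),(34,255,255)),30):
    r=cv2.boundingRect(c);print(r)
print(sense()["force"],sense()["wrist_torque"])
cv2.imwrite("pics/c11.png",np.hstack([cv2.resize(a,(400,300)),cv2.resize(b[200:400,200:400],(300,300))])[...,::-1])
```

```text
(239, 56, 153, 109)
(490, 369, 39, 35)
(292, 335, 27, 28)
(410, 254, 15, 16)
[-0.34253872 -1.35370627  0.09910214] [-0.24400832  0.01300553  0.01633194]
```

Run:
```python
from h import *
print(tri((315.5,110),(305.5,349)))
im=cv2.imread("pics/c11.png")[:,:400];H=cv2.cvtColor(im,cv2.COLOR_BGR2HSV)
prev=None
for r in range(0,300,4): print(int(r*1.6),*H[r,197],end=" | ")
```

```text
[0.68667973 0.18279156 0.02746697]
0 15 120 157 | 6 14 117 159 | 12 15 119 156 | 19 15 119 159 | 25 13 120 159 | 32 15 118 160 | 38 15 120 161 | 44 15 120 164 | 51 15 120 163 | 57 25 150 192 | 64 28 139 195 | 70 28 141 194 | 76 28 139 197 | 83 28 140 197 | 89 28 138 199 | 96 28 140 198 | 102 28 141 197 | 108 28 138 200 | 115 28 139 200 | 121 28 141 199 | 128 28 141 199 | 134 28 136 199 | 140 28 138 201 | 147 28 139 198 | 153 28 139 200 | 160 25 146 197 | 166 14 165 130 | 172 14 163 136 | 179 13 162 135 | 185 14 152 99 | 192 14 158 87 | 198 14 152 89 | 204 13 164 87 | 211 12 165 119 | 217 13 167 130 | 224 13 164 131 | 230 13 165 131 | 236 13 173 128 | 243 13 164 131 | 249 13 165 130 | 256 13 165 130 | 262 13 164 131 | 268 12 161 130 | 275 12 163 130 | 281 12 163 130 | 288 13 158 131 | 294 13 158 131 | 300 12 157 130 | 307 13 155 133 | 313 12 158 132 | 320 13 163 128 | 326 21 44 140 | 332 25 38 159 | 339 24 39 162 | 345 24 40 158 | 352 25 37 159 | 358 25 37 159 | 364 24 38 160 | 371 24 40 159 | 377 24 38 159 | 384 24 39 158 | 390 24 39 157 | 396 25 39 156 | 403 24 39 158 | 409 23 39 158 | 416 14 94 136 | 422 13 168 132 | 428 13 173 130 | 435 13 167 131 | 441 13 169 127 | 448 13 169 128 | 454 0 53 29 | 460 140 28 27 | 467 0 0 24 | 473 130 32 24 |
```

Run:
```python
from h import *
print(ray("wrist",[(315,56),(315,161)],.050).round(4).tolist(),ray("wrist",[(315,324),(315,416)],.056).round(4).tolist())
```

```text
[[0.686, 0.1948, 0.05], [0.687, 0.171, 0.05]] [[0.6888, 0.1297, 0.056], [0.69, 0.101, 0.056]]
```

>>> {"fn": "step_arm", "kwargs": {
  "motion": [
    [0, 0, 0, 0],
    [0, 0, 0, 0],
    [0, 0, 0, 0],
    [0, 0, 0, 0],
    [0.04, 0, 0, 0],
    [0.06, 0, 0, 0],
    [0.07, 0, 0, 0],
    [0.07, 0, 0, 0],
    [0.06, 0, 0, 0],
    [0, 0, 0, 0]
  ],
  "fingers": 0.6
}}

```text
time: 30.3
tool_pos: [0.6866, 0.1861, 0.0277]
tool_rot: [-2.171, -2.271, -0.0]
force: [0.0, -0.2, -0.1]
grip_width: 0.797
finger_force: 0.0
```

Run:
```python
from h import *
b=get_image("scene");a=get_image("wrist")
for im in (a,b):
  for c in blobs(mask(im,(20,120,60),(34,255,255)),30): print(cv2.boundingRect(c))
s=sense();print(s["force"],s["tool_pos"],s["finger_force"],s["grip_width"])
for r in range(200,480,10):print(r,*cv2.cvtColor(a,cv2.COLOR_RGB2HSV)[r,318],end=" | ")
```

```text
(250, 295, 131, 135)
(490, 369, 39, 35)
(295, 336, 24, 26)
(410, 254, 15, 16)
[ 0.37084126 -0.68636433 -0.31101235] [0.68687158 0.18432962 0.02773057] 0.0 0.7977167676469548
200 14 123 158 | 210 14 119 170 | 220 14 118 166 | 230 14 117 165 | 240 14 118 167 | 250 15 117 166 | 260 15 118 168 | 270 14 115 164 | 280 14 116 119 | 290 14 121 112 | 300 20 152 97 | 310 21 143 96 | 320 21 148 95 | 330 21 160 94 | 340 21 146 98 | 350 22 165 93 | 360 20 167 139 | 370 21 159 141 | 380 20 158 144 | 390 21 159 141 | 400 21 163 136 | 410 20 151 140 | 420 21 151 142 | 430 16 153 118 | 440 13 167 113 | 450 13 154 119 | 460 150 40 19 | 470 128 35 29 |
```

Run:
```python
from h import *
print(ray("wrist",[(316,356),(316,430)],.050).round(4).tolist())
```

```text
[[0.6865, 0.1911, 0.05], [0.6876, 0.1657, 0.05]]
```

>>> {"fn": "step_arm", "kwargs": {
  "motion": [
    [0, 0, 0, 0],
    [0, 0, 0, 0],
    [0, 0, 0, 0],
    [0, 0, 0, 0],
    [0, 0, 0, 0],
    [0, 0, 0, 0],
    [0, 0, 0, 0],
    [0, 0, 0, 0],
    [0, 0, 0, 0],
    [0, 0, 0, 0]
  ],
  "fingers": -0.02
}}

```text
time: 31.65
tool_pos: [0.687, 0.1842, 0.0278]
tool_rot: [2.173, 2.268, 0.0]
force: [-0.5, -2.5, 1.4]
grip_width: 0.5
finger_force: 42.0
```

>>> {"fn": "step_arm", "kwargs": {
  "motion": [
    [0, 0, -0.15, 0],
    [0, 0, -0.2, 0],
    [0, 0, -0.2, 0],
    [-0.08, -0.052, -0.1, 0],
    [-0.13, -0.085, 0, 0],
    [-0.14, -0.091, 0, 0],
    [-0.14, -0.091, 0, 0],
    [-0.14, -0.091, 0, 0],
    [-0.13, -0.085, 0, 0],
    [-0.08, -0.052, 0, 0]
  ]
}}

```text
time: 32.9
tool_pos: [0.5579, -0.0321, 0.1898]
tool_rot: [-2.173, -2.266, 0.0]
force: [1.1, 0.6, -1.7]
grip_width: 0.497
finger_force: 42.1
```

>>> {"fn": "step_arm", "kwargs": {
  "motion": [
    [-0.1, -0.065, 0, 0],
    [-0.13, -0.085, 0, 0],
    [-0.14, -0.091, 0, 0],
    [-0.12, -0.078, 0, 0],
    [-0.07, -0.046, 0, 0],
    [0, 0, 0, 0],
    [0, 0, 0, 0],
    [0, 0, 0, 0],
    [0, 0, 0, 0],
    [0, 0, 0, 0]
  ],
  "fingers": 0.002
}}

```text
time: 34.15
tool_pos: [0.4743, -0.1748, 0.1903]
tool_rot: [-2.172, -2.269, -0.0]
force: [-0.2, -0.4, -1.1]
grip_width: 0.504
finger_force: 32.9
```

Run:
```python
from h import *
a=get_image("wrist");b=get_image("scene")
for im in (a,b):
  for c in blobs(mask(im,(20,120,60),(34,255,255)),30): print(cv2.boundingRect(c))
s=sense();print(s["tool_pos"],s["finger_force"],s["grip_width"],s["force"])
w=mask(b,(3,120,20),(18,255,140));w[260:]=0
for c in blobs(w,60): print("amb",cv2.boundingRect(c))
w=mask(b,(0,0,110),(40,80,255));w[260:]=0
for c in blobs(w,60): print("wht",cv2.boundingRect(c))
cv2.imwrite("pics/c12.png",np.hstack([cv2.resize(a,(400,300)),cv2.resize(b[40:280,180:420],(300,300))])[...,::-1])
```

```text
(249, 291, 133, 133)
(490, 369, 39, 35)
(410, 254, 15, 16)
(285, 107, 19, 25)
[ 0.47422723 -0.17496967  0.19028471] 32.89121925830841 0.5025458223962139 [-0.16274618  0.95161895 -1.44471243]
amb (117, 139, 32, 42)
amb (267, 130, 134, 44)
amb (249, 82, 21, 26)
amb (622, 39, 18, 51)
wht (312, 240, 21, 15)
wht (105, 236, 32, 24)
wht (135, 229, 28, 31)
wht (70, 215, 35, 45)
wht (335, 210, 35, 30)
wht (244, 207, 24, 14)
wht (86, 201, 35, 35)
wht (121, 192, 47, 68)
wht (609, 98, 31, 30)
wht (61, 91, 63, 38)
wht (389, 0, 134, 63)
wht (308, 0, 24, 50)
wht (191, 0, 73, 45)
wht (0, 0, 155, 260)
```

>>> {"fn": "step_arm", "kwargs": {
  "motion": [
    [0, 0, 0, 0],
    [0, 0, 0, 0],
    [0, 0, 0, 0],
    [0, 0, 0, 0],
    [0, 0, 0, 0],
    [0, 0, 0, 0],
    [0, 0, 0, 0],
    [0, 0, 0, 0],
    [0, 0, 0, 0],
    [0, 0, 0, 0]
  ],
  "fingers": 0.015
}}

```text
time: 35.5
tool_pos: [0.4741, -0.1752, 0.1903]
tool_rot: [-2.173, -2.268, 0.0]
force: [0.1, -0.5, -0.9]
grip_width: 0.506
finger_force: 15.7
```

Run:
```python
from h import *
a=get_image("wrist");b=get_image("scene")
for im in (a,b):
  for c in blobs(mask(im,(20,120,60),(34,255,255)),30): print(cv2.boundingRect(c))
```

```text
(249, 291, 134, 134)
(490, 369, 39, 35)
(410, 254, 15, 16)
(284, 107, 21, 25)
```

>>> {"fn": "step_arm", "kwargs": {
  "motion": [
    [0, 0, 0, 0],
    [0, 0, 0, 0],
    [0, 0, 0, 0],
    [0, 0, 0, 0],
    [0, 0, 0, 0],
    [0, 0, 0, 0],
    [0, 0, 0, 0],
    [0, 0, 0, 0],
    [0, 0, 0, 0],
    [0, 0, 0, 0]
  ],
  "fingers": 0.0215
}}

```text
time: 36.85
tool_pos: [0.4741, -0.1752, 0.1903]
tool_rot: [-2.173, -2.268, 0.0]
force: [-0.1, 0.5, -1.9]
grip_width: 0.513
finger_force: 7.9
```

Run:
```python
from h import *
a=get_image("wrist");b=get_image("scene")
for im in (a,b):
  for c in blobs(mask(im,(20,120,60),(34,255,255)),30): print(cv2.boundingRect(c))
```

```text
(247, 267, 138, 138)
(490, 369, 39, 35)
(410, 254, 15, 16)
(284, 111, 21, 24)
```

>>> {"fn": "step_arm", "kwargs": {
  "motion": [
    [0, 0, 0, 0],
    [0, 0, 0, 0],
    [0, 0, 0, 0],
    [0, 0, 0, 0],
    [0, 0, 0, 0],
    [0, 0, 0, 0],
    [0, 0, 0, 0],
    [0, 0, 0, 0],
    [0, 0, 0, 0],
    [0, 0, 0, 0]
  ],
  "fingers": 0.0235
}}

```text
time: 38.2
tool_pos: [0.4741, -0.1752, 0.1903]
tool_rot: [2.173, 2.268, -0.0]
force: [-0.2, -0.8, -2.1]
grip_width: 0.51
finger_force: 5.8
```

Run:
```python
from h import *
a=get_image("wrist");b=get_image("scene")
for im in (a,b):
  for c in blobs(mask(im,(20,120,60),(34,255,255)),30): print(cv2.boundingRect(c))
```

```text
(247, 267, 138, 138)
(490, 369, 39, 35)
(410, 254, 15, 16)
(284, 111, 21, 24)
```

>>> {"fn": "step_arm", "kwargs": {
  "motion": [
    [0, 0, 0, 0],
    [0, 0, 0, 0],
    [0, 0, 0, 0],
    [0, 0, -0.05, 0],
    [0, 0, 0.05, 0],
    [0, 0, -0.05, 0],
    [0, 0, 0.05, 0],
    [0, 0, 0, 0],
    [0, 0, 0, 0],
    [0, 0, 0, 0]
  ],
  "fingers": 0.0245
}}

```text
time: 39.55
tool_pos: [0.4741, -0.1752, 0.1903]
tool_rot: [2.173, 2.268, -0.0]
force: [0.3, -0.5, -2.1]
grip_width: 0.507
finger_force: 4.7
```

Run:
```python
from h import *
a=get_image("wrist");b=get_image("scene")
for im in (a,b):
  for c in blobs(mask(im,(20,120,60),(34,255,255)),30): print(cv2.boundingRect(c))
cv2.imwrite("pics/c13.png",np.hstack([cv2.resize(a,(400,300)),cv2.resize(b[40:280,180:420],(300,300))])[...,::-1])
```

```text
(247, 264, 138, 140)
(490, 369, 39, 35)
(410, 254, 15, 16)
(284, 111, 21, 24)
```

View pics/c13.png

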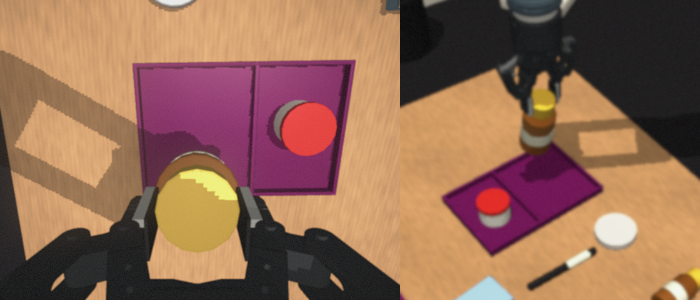

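Run:
```python
from h import *
p=np.array([(135,65),(253,64),(353,62),(335,194),(251,193)])*1.6
print(ray("wrist",p,.017).round(4).tolist())
im=cv2.imread("pics/c13.png")[:,:400]
H=cv2.inRange(cv2.cvtColor(im,cv2.COLOR_BGR2HSV),(20,110,60),(34,255,255))
c=max(blobs(H),key=cv2.contourArea);e=cv2.fitEllipse(c);print(e)
for h in(.195,.2,.205):print(ray("wrist",[np.array(e[0])*1.6],h).round(4))
m=camera_model("wrist");R=cv2.Rodrigues(m["rvec"])[0];print((-R.T@m["tvec"]).round(3),R[2].round(3))
m=camera_model("scene")
print(cv2.projectPoints(np.array([[.4741,-.1752,z] for z in(.08,.134,.108,.188,.20)]),m["rvec"],m["tvec"],m["mtx"],None)[0].reshape(-1,2).round(1).tolist())
```

```text
[[0.4039, -0.1023, 0.017], [0.5305, -0.0959, 0.017], [0.6373, -0.0892, 0.017], [0.6482, -0.2448, 0.017], [0.5439, -0.248, 0.017]]
((196.92532348632812, 208.81219482421875), (83.6656494140625, 84.31806945800781), 7.35711145401001)
[[ 0.4736 -0.1716  0.195 ]]
[[ 0.4735 -0.1688  0.2   ]]
[[ 0.4734 -0.1659  0.205 ]]
[ 0.471 -0.101  0.319] [ 0.012 -0.293 -0.956]
[[294.6, 161.6], [293.4, 142.4], [294.0, 151.8], [292.1, 121.6], [291.8, 116.8]]
```

The view shows the jar near upright, cap up, over the empty bay (crop pixel (197,210)), with about 10–15° of tilt left. I ease the grip once more before lowering.

>>> {"fn": "step_arm", "kwargs": {
  "motion": [
    [0, 0, 0, 0],
    [0, 0, 0, 0],
    [0, 0, -0.05, 0],
    [0, 0, 0.05, 0],
    [0, 0, -0.05, 0],
    [0, 0, 0.05, 0],
    [0, 0, -0.05, 0],
    [0, 0, 0.05, 0],
    [0, 0, 0, 0],
    [0, 0, 0, 0]
  ],
  "fingers": 0.026
}}

```text
time: 40.9
tool_pos: [0.4739, -0.1751, 0.19]
tool_rot: [-2.173, -2.268, 0.0]
force: [0.4, 0.5, -2.2]
grip_width: 0.513
finger_force: 3.1
```

```bash
cat > t.py <<'E'
from h import *
a=get_image("wrist");b=get_image("scene")
c=max(blobs(mask(a,(20,110,60),(34,255,255))),key=cv2.contourArea);print(cv2.boundingRect(c),cv2.fitEllipse(c))
w=mask(b,(0,0,110),(40,90,255));w[:125]=0;w[185:]=0;w[:,:275]=0;w[:,310:]=0
for k in blobs(w,10):print("band",cv2.boundingRect(k),cv2.minAreaRect(k))
y=mask(b,(20,110,60),(34,255,255));y[200:]=0
for k in blobs(y,10):print("cap",cv2.boundingRect(k))
H=cv2.cvtColor(a,cv2.COLOR_RGB2HSV);print([(r,*map(int,H[r,316])) for r in range(220,300,4)])
m=camera_model("scene");p=sense()["tool_pos"]
print(cv2.projectPoints(np.array([p+[0,0,z] for z in(-.068+.0,-.055,.013)]),m["rvec"],m["tvec"],m["mtx"],None)[0].reshape(-1,2).round(1).tolist())
E
python3 t.py
```

```text
(247, 259, 137, 142) ((315.2599792480469, 330.8100891113281), (132.65213012695312, 139.5958251953125), 179.7644500732422)
band (280, 146, 26, 15) ((292.652587890625, 153.31390380859375), (13.629101753234863, 25.259801864624023), 87.70938873291016)
cap (284, 112, 21, 24)
[(220, 16, 43, 126), (224, 22, 34, 167), (228, 9, 125, 88), (232, 12, 127, 88), (236, 11, 140, 106), (240, 13, 162, 145), (244, 13, 159, 151), (248, 14, 160, 148), (252, 13, 159, 148), (256, 14, 161, 150), (260, 20, 144, 122), (264, 20, 148, 126), (268, 21, 148, 129), (272, 20, 151, 128), (276, 27, 139, 236), (280, 28, 137, 237), (284, 29, 132, 238), (288, 29, 130, 239), (292, 29, 130, 241), (296, 20, 161, 199)]
[[293.6, 146.6], [293.3, 141.9], [291.6, 115.4]]
```

>>> {"fn": "step_arm", "kwargs": {
  "motion": [
    [0, 0, 0.04, 0],
    [0, 0, 0.06, 0],
    [0, 0, 0.06, 0],
    [0, 0, 0.04, 0],
    [0, 0, 0.02, 0],
    [0, 0, 0.015, 0],
    [0, 0, 0.012, 0],
    [0, 0, 0.012, 0],
    [0, 0, 0.012, 0],
    [0, 0, 0, 0]
  ]
}}

```text
time: 42.25
tool_pos: [0.474, -0.1751, 0.1224]
tool_rot: [-2.173, -2.268, 0.0]
force: [-0.7, -0.6, -1.3]
grip_width: 0.515
finger_force: 3.1
```

```bash
python3 t.py; python3 -c "
from rig import *
print(sense()['force'],sense()['tool_pos'])"
```

```text
(247, 259, 137, 142) ((315.27581787109375, 330.863037109375), (132.98915100097656, 139.55941772460938), 0.3058437705039978)
band (282, 170, 25, 14) ((294.0, 176.5), (13.0, 24.0), 90.0)
cap (286, 138, 20, 23)
[(220, 19, 39, 137), (224, 28, 17, 205), (228, 13, 120, 102), (232, 9, 123, 102), (236, 12, 138, 118), (240, 13, 158, 161), (244, 13, 149, 164), (248, 13, 154, 164), (252, 13, 156, 162), (256, 14, 153, 163), (260, 21, 154, 136), (264, 21, 150, 136), (268, 21, 153, 137), (272, 21, 153, 135), (276, 28, 136, 243), (280, 29, 120, 245), (284, 29, 120, 245), (288, 29, 124, 244), (292, 28, 133, 242), (296, 21, 158, 218)]
[[295.1, 170.1], [294.9, 165.7], [293.3, 141.8]]
[ 0.49259709  1.01943326 -1.82686999] [ 0.47413825 -0.17525014  0.12261925]
```

Not touching yet. I continue slowly.

>>> {"fn": "step_arm", "kwargs": {
  "motion": [
    [0, 0, 0.008, 0],
    [0, 0, 0.008, 0],
    [0, 0, 0.008, 0],
    [0, 0, 0.008, 0],
    [0, 0, 0.008, 0],
    [0, 0, 0, 0],
    [0, 0, 0, 0],
    [0, 0, 0, 0],
    [0, 0, 0, 0],
    [0, 0, 0, 0]
  ]
}}

```text
time: 43.6
tool_pos: [0.4751, -0.1762, 0.1137]
tool_rot: [2.171, 2.266, 0.0]
force: [0.6, -1.1, 5.6]
grip_width: 0.515
finger_force: 4.7
```

```bash
python3 t.py; python3 -c "
from rig import *
print(sense()['force'],sense()['tool_pos'])"
```

```text
(244, 270, 143, 150) ((315.2284240722656, 345.71612548828125), (138.5563201904297, 147.70175170898438), 179.23387145996094)
band (281, 169, 25, 16) ((292.82147216796875, 176.7842254638672), (24.270605087280273, 14.57068920135498), 2.385944366455078)
cap (286, 138, 19, 23)
[(220, 12, 62, 128), (224, 18, 38, 148), (228, 20, 35, 168), (232, 11, 84, 124), (236, 11, 131, 99), (240, 10, 133, 98), (244, 11, 126, 119), (248, 12, 158, 168), (252, 12, 152, 169), (256, 12, 165, 165), (260, 13, 154, 167), (264, 14, 159, 167), (268, 15, 155, 161), (272, 21, 151, 140), (276, 21, 156, 141), (280, 21, 158, 144), (284, 21, 155, 145), (288, 21, 155, 153), (292, 29, 123, 246), (296, 29, 124, 245)]
[[294.8, 172.9], [294.5, 168.7], [292.9, 145.0]]
[-0.71987522 -0.89061209  5.29552394] [ 0.4750697  -0.17618345  0.11371993]
```

The bottom is pressing on the tray floor, so the jar is seated. I release and rise.

>>> {"fn": "step_arm", "kwargs": {
  "motion": [
    [0, 0, 0, 0],
    [0, 0, 0, 0],
    [0, 0, 0, 0],
    [0, 0, 0, 0],
    [0, 0, 0, 0],
    [0, 0, 0, 0],
    [0, 0, 0, 0],
    [0, 0, 0, 0],
    [0, 0, 0, 0],
    [0, 0, 0, 0]
  ],
  "fingers": 0.4
}}

```text
time: 44.95
tool_pos: [0.4741, -0.1753, 0.1126]
tool_rot: [2.173, 2.268, -0.0]
force: [-0.7, 0.1, 0.5]
grip_width: 0.7
finger_force: 0.0
```

>>> {"fn": "step_arm", "kwargs": {
  "motion": [
    [0, 0, -0.03, 0],
    [0, 0, -0.06, 0],
    [0, 0, -0.1, 0],
    [0, 0, -0.15, 0],
    [0, 0, -0.15, 0],
    [0, 0, -0.1, 0],
    [0, 0, -0.05, 0],
    [0, 0, 0, 0],
    [0, 0, 0, 0],
    [0, 0, 0, 0]
  ]
}}

```text
time: 46.2
tool_pos: [0.4736, -0.1749, 0.2714]
tool_rot: [-2.172, -2.267, 0.001]
force: [0.1, 0.5, -0.1]
grip_width: 0.698
finger_force: 0.0
```

Run:
```python
from h import *
b=get_image("scene");a=get_image("wrist");print(sense()["tool_pos"],sense()["force"])
m=camera_model("scene")
y=mask(b,(20,110,60),(34,255,255));y[200:]=0
for k in blobs(y,10):
  r=cv2.boundingRect(k);print("cap",r)
w=mask(b,(0,0,110),(40,90,255));w[:125]=0;w[195:]=0;w[:,:270]=0;w[:,315:]=0
for k in blobs(w,10):print("band",cv2.boundingRect(k))
c=max(blobs(mask(a,(20,110,60),(34,255,255))),key=cv2.contourArea);e=cv2.fitEllipse(c);print("wrist cap",cv2.boundingRect(c),e)
X=ray("wrist",[e[0]],.120);print(X)
th=np.linspace(0,6.28,72)
for z,r in((.125,.022),(.099,.022),(.059,.028),(.033,.028)):
  q=cv2.projectPoints(np.c_[X[0,0]+r*np.cos(th),X[0,1]+r*np.sin(th),0*th+z],m["rvec"],m["tvec"],m["mtx"],None)[0].reshape(-1,2);print(z,q.min(0).round(1),q.max(0).round(1))
t=get_image("top");cv2.imwrite("pics/end.png",t[...,::-1])
i=cv2.imread("pics/top0.png")[...,::-1]
d=(cv2.absdiff(i.copy(),t).max(2)>50).astype(np.uint8)
for k in blobs(d,40):print("diff",cv2.boundingRect(k))
```

```text
[ 0.47378557 -0.17502591  0.27167428] [ 0.65395542 -0.27022849 -0.90586363]
cap (281, 137, 21, 22)
band (280, 168, 26, 16)
wrist cap (286, 204, 64, 67) ((316.90435791015625, 238.12998962402344), (61.888675689697266, 65.13370513916016), 2.4611926078796387)
[[ 0.47480659 -0.18649163  0.12      ]]
0.125 [280. 136.] [300.9 149.9]
0.099 [280.8 145.3] [301.3 159.2]
0.059 [279.3 157.2] [304.7 174.8]
0.033 [280.1 165.7] [305.1 183.3]
diff (317, 454, 31, 19)
diff (184, 212, 67, 34)
diff (351, 196, 226, 284)
```

```bash
python3 -c "
from rig import *
print(hand_in())"
```

```text
the job is handed in; nothing more can be done
None
```

I turned the jar upside down and held it cap-down for over a second, then stood it upright, cap up, in the empty tray bay and released it. I handed the job in at about 46 s. The marker, dish and slide box had not moved in the before/after top view; the arm hid the pot there, so that one is unchecked.

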